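# Clamp the forming stake in the crank vise

### The arm

A 6-joint arm with a two-finger parallel gripper is mounted at the origin on a cart in front of the work surface, level with it; the furniture and walls round the work are solid. World frame = base frame: x ahead of the robot, y to its left, z up, the work surface at z = 0. Lengths are in m, angles in rad, forces in N, time in s.
With the tool pointing down it reaches from about 0.35 to 0.975 m from the base axis. Payload 4.9 kg.
Tool frame: the origin (TCP) lies midway between the tips of the shut fingers; the grasp point (between the pads) lies 19 mm behind it; z points along the fingers, y is the line along which they close (so a half turn about z gives the same grasp; the last joint's range is limited). The gripper opens to 85 mm and grips with 20 to 120 N. Pads are 22 mm wide; open, the fingers measure 114 mm over their backs; the gripper's body (76 mm by 85 mm) begins 54 mm behind the grasp point. The pads swing forward as they close: fully open they stand 13 mm farther back than shut.
Start: joints at [1.17, 0.053, 1.613, -0, 1.476, -0.119], TCP at [0.174, 0.6, 0.231] pointing down, gripper open.
Joint ranges: [-3.01, 3.01], [-1.01, 2.22], [0.06, 2.58], [-1.02, 4.17], [0.09, 2.62], [-3.14, 3.14]. Speed limits (rad/s): [2.57, 2.57, 3.14, 3.14, 3.14, 3.14].

### API

Orientations are given as a unit quaternion [w, x, y, z].
In Python, from plant import * gives the robot as it stands.
- The arm moves only by the tool jog_arm, never from a script. Its argument "targets" is a list of rows, each a list of 3 entries, a list of its own where there are three numbers: the shift along the tool's x, y, z in units of 25 mm (1.0 is 25 mm), then the turn, a rotation vector about the tool's x, y, z in units of 8 degrees (1.0 is 8 degrees), then the opening in per cent of the stroke, from 0 (shut) to 100 (fully open). A call has 1 to 8 rows; each row is the pose to reach, as a shift and turn from the pose commanded when the call began, along the tool's axes at that moment; what a row does not reach only later rows make up. A row lasts 1/8 s, in which the tool goes at most 62.5 mm and 10.7 degrees, less where a joint would pass 70% of its speed; a pose out of reach is approached as far as the arm can. A call with a gripper value outside its range is refused whole. The fingers move at their own pace and stop on an object; the grip force is fixed at half the most. Time passes only in rows, so rows that repeat a pose let the fingers close. It gives the time, the measured TCP pose, the force, the opening and the grip force at its end, in the units of the state.
- state(): the state, without advancing time (a new reading comes with each control period).
- grab_frame(name): name is "side" or "top"; returns (picture, depth): 384x512x3 uint8, red, green, blue; 384x512 float32, m along the optical axis (not along the pixel's ray), 0 where there is no reading.
- camera_params(name): a dict with "fovy" (degrees; the focal length in pixels is half the picture's height over the tangent of half this angle, whatever the lens; pixels are square), "cx", "cy" (the principal point, pixels), "rvec" (rotation vector, rad) and "tvec" (3), from world to camera coordinates, as OpenCV has them. Camera axes: x right, y down, z forward; pixel columns grow to the right and rows downward; lengths in m; the calibration is good to about 2 mm. A picture is of the moment at which its call begins. camera_params takes no time and is no camera call.
- job_done(): hands the job in; it is judged then, once.
The state is a dict: "time": time; "joint_pos": joint angles; "joint_vel": joint speeds; "joint_efforts": joint torques, N m; "tool_pos": TCP position; "tool_rot": TCP orientation; "contact_force": force on the tool from outside, world axes, zero at the start; "ft_torque": the same for the moment, N m; "gripper_width": opening from 0.0 (shut) to 1.0 (fully open); "grasp_force": force on a finger pad.
Only numpy, scipy, OpenCV 4.12 (cv2) and the standard library are available. Lean on these libraries where they do the work, as an engineer would, in place of code of your own. Each camera call takes 0.05 s, during which the arm holds its last target. There are 200 camera calls.

### The job

Stand the square steel stake (the small one with a flat foot, not the larger grey block by the orange hose) upright between the open jaws of the crank vise, lengthwise so that the jaws will close on its two far-apart faces, and let go of it. Then take the crank by its free-spinning grip and wind it clockwise (seen from above), in one go without letting go of the grip on the way, until the jaws hold the stake firmly: stop soon after you feel the crank tighten and do not force it. Let go, and leave the things around undisturbed.

Things in the scene. Friction and masses are not known exactly. Their poses are not given: they have to be found in the camera images.
- steel_stake: solid steel forming stake, 0.6 to 0.95 kg, standing upright on the bench: a block 36 (x) x 48 (y) x 62 mm on a flat foot 50 (x) x 66 (y) x 6 mm, 68 mm tall in all. Origin at the centre of the underside, z up. Grasp it across the 36 mm width (its x); the jaws shall bear on the two faces 48 mm apart (its y).
- vise: grey crank vise bolted down, bed 84 (x) x 262 (y) mm, its flat top 18 mm above the bench. Origin on the bench below the seat; y along the bed towards the crank, z up. Along +y: stop jaw (unlisted), seat, moving jaw, gearbox 70 x 50 mm, 95 mm high. Jaws are 60 mm wide, 66 mm high, each with a 52 mm wide lip, 30 to 64 mm above the bench, that reaches over the stake's foot
- seat (a point): point on the bed top midway between the open jaws: put the middle of the stake's foot here, its y along the vise's y. The lips leave 91 mm or more free along y; the foot needs 66. The fixed stop jaw faces the moving one, its face 45 to 59 mm from the seat on the vise's -y side; no reading tells where, so the clamping point must be found by feel
- jaw: the moving jaw: grey block carrying a steel lip on stiff disc springs (40 N per mm); origin at bench level below the unloaded clamping face of the lip, which looks to the vise's -y. It travels towards the vise's -y by 5 mm per radian (31 mm per turn) of the crank, pushing the stake along the bed until it meets the stop jaw
- crank_axis (a point): point on the upright axis of the crank, 151 mm above the bench, at the height of the middle of the grip; it lies 122 mm from the seat along the vise's y
- grip_mid (a point): middle of the crank's grip: an upright dark wood cylinder, 19 mm in diameter (22 mm rim at its top), from 123 to 181 mm above the bench, which spins freely on its pin 50 mm from the crank's axis. The flat steel arm under it tops out 122 mm above the bench. The fingers can keep one orientation all the way round
- grip: the grip cylinder; origin at the lower end of the cylinder, z up; it spins freely, so its yaw means nothing
- crank (a joint): crank angle, rad, grows clockwise seen from above; starts at 0 to 1.2, the jaws meet on the stake somewhere from 9.8 to 12.6. Idle it takes 5 to 7 N along the circle at the grip; each 10 N of clamping adds 1 N. Clamp with 20 to 90 N: 2 to 9 N more than idle, 0.1 to 0.45 rad past the meeting. Self-locking: stays where let go
- wax_tin: round turned wooden box, 63 mm across, 23 mm high, a bystander on the bench; origin at its underside
- graver: graver with a wooden handle, 94 mm long, a bystander lying on the bench
- flux_jar: small glass jar, 40 mm across and high, a bystander
- copper_mallet: short wooden punch, 82 mm long, a bystander lying on the bench
- polish_tube: upright white tube, 38 mm wide and 112 mm high, a bystander
- fold_lamp_left: white folding desk lamp standing at the right front of the bench beside the vise's stop jaw, fixed, about 0.1 m square at the foot and over 0.35 m tall, its head leaning away to the right; an obstacle: keep the arm clear of it. Origin at its underside
There are look-alikes about, which are no part of the job. What is shaped like the steel_stake but red or turquoise is not meant.

How it is judged:
On the way, in this order (a step that is already met when the one before it is completed fails the run):
1. the stake stands upright on the bed between the jaws, lengthwise, and is let go (z of steel_stake in the frame of vise between 0.014 and 0.023 m and x of steel_stake in the frame of vise between -0.02 and 0.02 m and horizontal distance between steel_stake and seat below 0.03 m and angle between steel_stake's own z axis and vertical below 0.08 rad and angle between the y axis of steel_stake and the y axis of vise, either way round below 0.35 rad and contact force between the fingers and steel_stake below 0.1 N), for 0.2 s.
2. the crank is wound past 6 rad by its grip (value of joint crank above 6 rad and contact force between the fingers and grip above 0.5 N), for 0.05 s.
3. the jaws clamp the stake: the moving jaw presses on it with more than 20 N (contact force between jaw and steel_stake above 20 N), for 0.2 s.
At the end, for the whole second after the job is handed in: the stake stands upright (within 0.08 rad) on the vise's bed, within 25 mm of the bed's middle line and square to the jaws within 0.08 rad, clamped lengthwise: the moving jaw presses on it with more than 20 N after the grip is let go, and it is at rest (contact force between jaw and steel_stake above 20 N and angle between steel_stake's own z axis and vertical below 0.08 rad and z of steel_stake in the frame of vise below 0.025 m and x of steel_stake in the frame of vise between -0.025 and 0.025 m and angle between the y axis of steel_stake and the y axis of vise, either way round below 0.08 rad and linear speed of steel_stake below 0.01 m/s); the robot touches nothing.
It fails at once if the vise is forced: the jaw presses on the stake with more than 90 N (contact force between jaw and steel_stake above 90 N).
It fails at once if the grip is let go on the way, after the crank has passed 2 rad and before the jaw presses on the stake with 15 N (value of joint crank above 2 rad and contact force between jaw and steel_stake below 15 N and contact force between the fingers and grip below 0.1 N).
It fails at once if the stake is tipped over (angle between steel_stake's own z axis and vertical above 0.6 rad).
It fails at once if a bystander is moved by more than 30 mm (distance of any of wax_tin, graver, flux_jar, copper_mallet, polish_tube from where it was at the start of the episode above 0.03 m).
It also fails if it takes over 72 s, if anything falls off the work surface, if the arm or the gripper's body presses on something with over 40 N, if the wrist force passes 120 N, or if a joint passes its speed limit or range.

## Working session

There is one attempt and no reset: what is moved stays moved. The work goes in short steps, Python scripts to look and compute and a tool call to move; the robot and the scene stay as the last step left them, time stands still between calls to the robot, and variables do not carry over. Pictures are saved under pics/ and viewed, at most 10 in all, crops included, and the job is handed in when it is done.

Besides the shell and the picture viewer there is one more tool, called after ">>>" as a command line: name --argument value ..., lists and objects as JSON in quotes. jog_arm: Moves the arm, as the interface text tells. Its arguments: {"type":"object","properties":{"targets":{"type":"array"}},"required":["targets"]}

```bash
mkdir -p pics; ls; cat > h.py <<'E'
from plant import *
import numpy as np, cv2
def cam(n):
    p=camera_params(n); f=192/np.tan(np.radians(p["fovy"])/2)
    K=np.array([[f,0,p["cx"]],[0,f,p["cy"]],[0,0,1]]); R=cv2.Rodrigues(np.array(p["rvec"],float))[0]
    return K,R,np.array(p["tvec"],float).ravel()
def ray(n,u,v,z):
    K,R,t=cam(n); c=-R.T@t; d=R.T@np.linalg.inv(K)@np.array([u,v,1.]); return c+d*(z-c[2])/d[2]
def cloud(n,D):
    K,R,t=cam(n); v,u=np.mgrid[:384,:512]; P=np.stack([(u-K[0,2])/K[0,0]*D,(v-K[1,2])/K[1,1]*D,D],-1)
    W=(P-t)@R; W[D==0]=np.nan; return W
E
python3 - <<'E'
from h import *
print(state()); 
for n in("side","top"):
    I,D=grab_frame(n); np.savez(n+"0.npz",I=I,D=D); print(n,camera_params(n))
    cv2.imwrite(f"pics/{n}0.png",cv2.resize(I[...,::-1],(800,600),interpolation=cv2.INTER_CUBIC))
E
```

```text
pics
{'time': 0.0, 'joint_pos': array([ 1.16995949e+00,  5.33428226e-02,  1.61431099e+00,  8.48623349e-06,
        1.47596212e+00, -1.19014754e-01]), 'joint_vel': array([ 0.0001451 , -0.00065687,  0.00091929,  0.00119897,  0.00187132,
       -0.00117331]), 'joint_efforts': array([ 8.08395816e-05, -3.93686843e+01, -3.70175350e+01, -1.16776023e-04,
        7.01686396e-03,  1.46847253e-05]), 'tool_pos': array([0.17357919, 0.59976772, 0.23006155]), 'tool_rot': array([-2.64082985e-04,  1.40445516e-01,  9.90087892e-01, -9.76575525e-04]), 'contact_force': array([ 0.08662677,  0.07731904, -0.54440473]), 'ft_torque': array([ 0.0266871 ,  0.0795447 , -0.02231205]), 'grasp_force': 0.0, 'gripper_width': 1.0014837627135629}
side {'fovy': 50.35373599996862, 'cx': 268.9887213032995, 'cy': 187.1697122289999, 'rvec': array([ 0.33884522, -2.72285816,  1.29954935]), 'tvec': array([0.61179346, 0.03505575, 1.39260807])}
top {'fovy': 42.816559882170296, 'cx': 261.0264929230578, 'cy': 194.55701398046128, 'rvec': array([ 2.15733159, -2.15500667,  0.14043298]), 'tvec': array([0.22989023, 0.57073839, 1.59149245])}
```

View pics/top0.png

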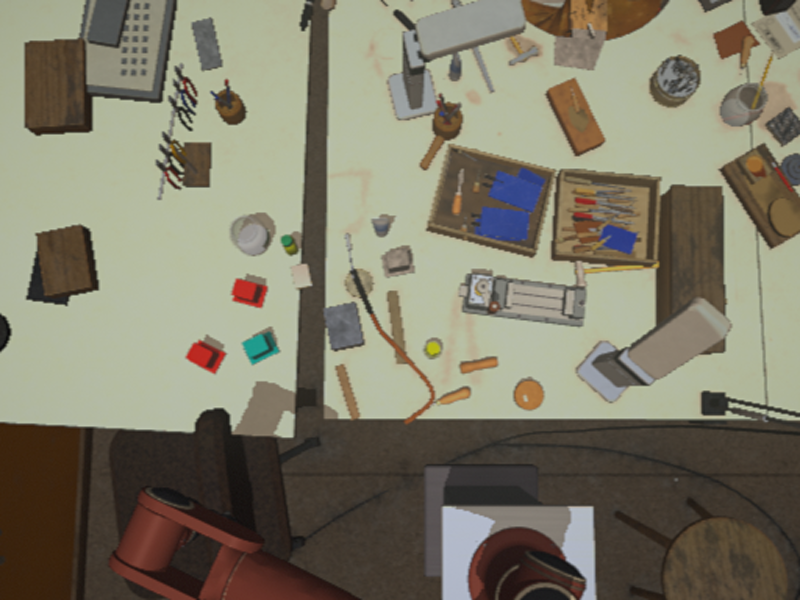

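View pics/side0.png

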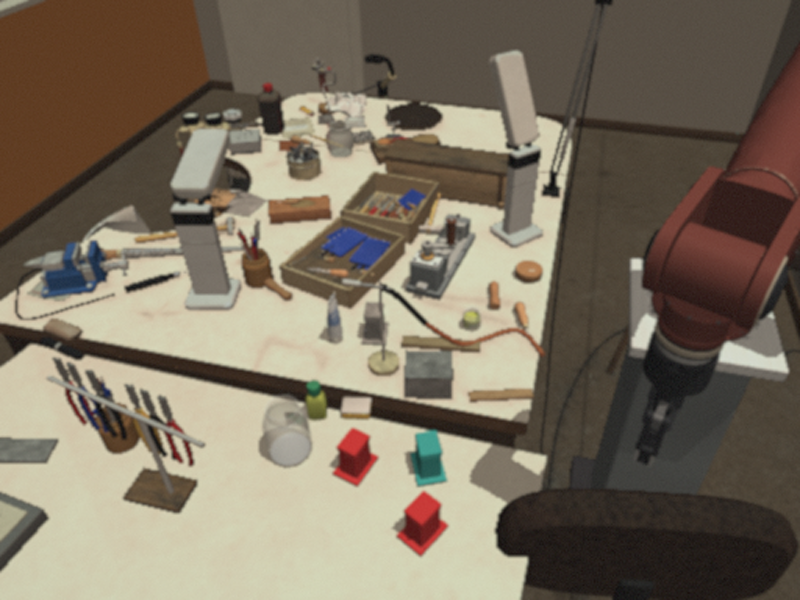

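Top view (800x600 px): candidates are the grey stake with a foot at (397,261), the grey block at (344,326) by the orange hose, red ones at (250,292) and (206,356), and a turquoise one at (260,347). The one at (397,261) is small, grey and footed, so it fits. The vise is at (525,297) with its crank at (483,290), the tube at (382,225), and the second lamp at (610,370). I'll confirm with a crop.

```bash
python3 - <<'E'
from h import *
a=np.load("top0.npz"); I=a["I"];D=a["D"];W=cloud("top",D)
b=np.load("side0.npz")
c=cv2.resize(I[130:220,205:385,::-1],(800,400),interpolation=cv2.INTER_CUBIC)
d=cv2.resize(b["I"][120:245,180:320,::-1],(800,714),interpolation=cv2.INTER_CUBIC)[:,:]
cv2.imwrite("pics/c1.png",c)
cv2.imwrite("pics/c2.png",cv2.resize(d,(660,590)))
np.set_printoptions(precision=3,suppress=True,linewidth=200)
print((W[158:178,240:270:2,2]*1000).round())
print((W[168:212,290:380:4,2]*1000).round())
E
```

```text
[[  4.  -4.  -8.  -7.  -4.  -8.  -2.  -2.  -2.  -3.   4.  -7.   1.   5.   3.]
 [ -3.   3.   3.   4.   3.  -7.  -2.  -1.  62.  66.  71.  -1.   2.  -4.  -3.]
 [ -3.   1.  -6.   2.   3.  -0.  71.  69.  65.  69.  75.   3.  -4.   2.   4.]
 [ -1.  -3.   5.  -3.  70.  63.  67.  64.  74.  66.  59.  10.   1.  -1.   3.]
 [ -5.  -4.  -4.  -3.  60.  64.  61.  69.  66.  71.  67.   7.  -3.   2.  -4.]
 [-10.  -9.   5.   8.  70.  64.  71.  68.  73.  77.  68.  10.  -3.  -5.   2.]
 [ -6.   3.  -6.   4.  62.  67.  72.  68.  nan  69.  62.   6.   2.   4.  -5.]
 [ -8.   1.  -3.   5.  64.  64.  66.  67.  63.  74.  74.   2.   2.  -3.  -1.]
 [ -1.  -2.   3.   9.  71.  62.  65.  65.  72.  67.  63.   5.   4.  -3.  -8.]
 [ -0.   4.   4.  -3.  70.  66.  65.  66.  68.  68.  68.  62.   6.  -4.  -8.]
 [ -2.  -0.   0.   6.  63.  62.  65.  71.  70.  70.  70.  72.   1.  -2.   2.]
 [ -3.   2.  -1.  12.  64.  69.  65.  66.  72.  67.  69.  10.   2.   8.   5.]
 [  1.   9.   6.  11.   8.  67.  67.  68.  66.  59.  46.   9.   8.  -1.   5.]
 [ -4.   3.  -8.   7.   7.  64.  64.  48.  41.  36.  33.  21.   5.  -0.   5.]
 [  2.  -1.  -0.   2.   8.  44.  46.  32.  24.  20.   7.   6.   3.   0.   2.]
 [  6.   3.  -3.   5.   7.  nan  21.  16.   9.  12.   9.   1.   3.   2.  -2.]
 [ -2.  -9.  -8.   1.  -1.  11.  12.   3.   7.   5.   7.   7.  -4.  -5.   3.]
 [  4.   5.  -2.  -0.   5.   6.   5.   7.   7.   1.   6.  -2.  -0.  -1.   3.]
 [  1.  -8.   3.   4.   3.   6.   5.  -1.  -1.  -2.  -4.  -2.  -4.  -6.  -9.]
 [ -2.   3.  -6.  -5.  -3.  -2.  -2.  -4.   2.  -2.  -1.   3.   1.  -2.  -5.]]
[[ 1.  4.  2. ... 20. -5. 10.]
 [-3.  8. -1. ... 13.  4.  1.]
 [ 4. -6. -1. ... 15.  3.  0.]
 ...
 [ 3.  1.  7. ...  4. -3. -3.]
 [-2.  5.  3. ... -5.  1. -4.]
 [-1.  3. -6. ... 10. -0. -1.]]
```

View pics/c1.png

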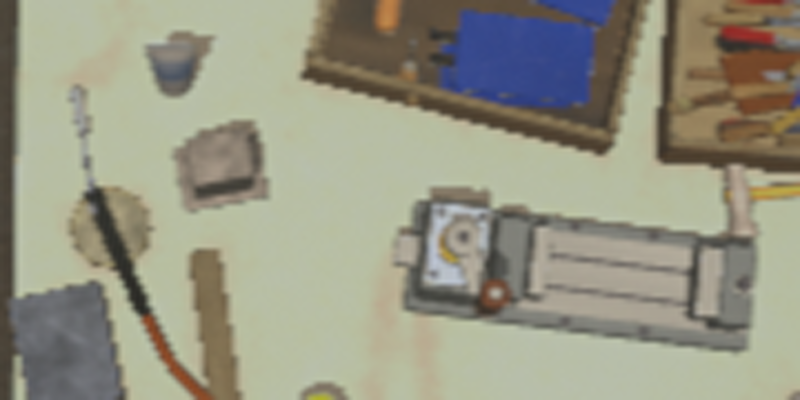

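View pics/c2.png

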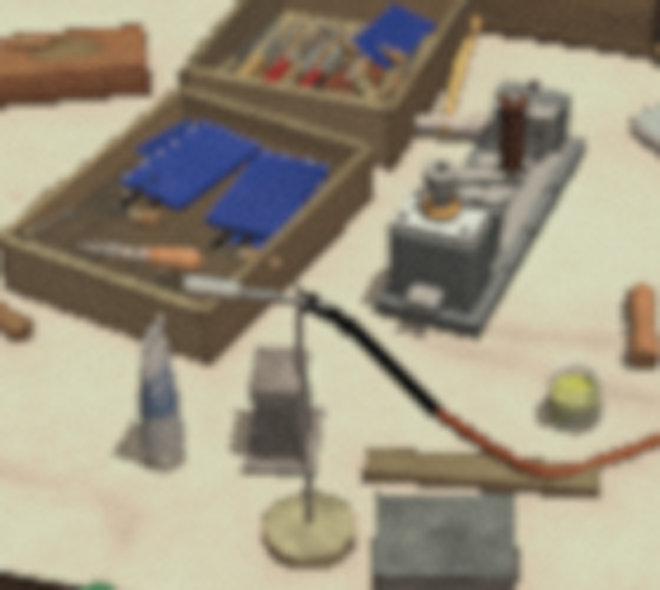

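The crop confirms the grey footed stake at crop (220,165), i.e. top pixel (254,167). The tube is behind it, and a torch stand with hose is to the left. The crank grip (brown) is at crop (495,295).

```bash
python3 - <<'E'
from h import *
np.set_printoptions(precision=4,suppress=True,linewidth=220)
a=np.load("top0.npz"); I=a["I"];D=a["D"];W=cloud("top",D)
X,Y,Z=W[...,0],W[...,1],W[...,2]
def reg(u0,u1,v0,v1,z0,z1,zz=None):
    m=np.zeros(Z.shape,np.uint8); m[v0:v1,u0:u1]=((Z>z0)&(Z<z1))[v0:v1,u0:u1]
    n,l,s,c=cv2.connectedComponentsWithStats(m,connectivity=4); k=1+s[1:,4].argmax(); m=l==k
    v,u=np.nonzero(m); zm=np.median(Z[m]) if zz is None else zz
    P=np.array([ray("top",p,q,zm)[:2] for p,q in zip(u,v)]).astype(np.float32)
    r=cv2.minAreaRect(P*1000); print("n",len(P),"z",round(float(np.median(Z[m])),4),"mean",P.mean(0),"rect",r,"axisbox",cv2.boxPoints(r).round().tolist())
    return m
print("stake top");reg(235,275,150,185,.05,.09,.068)
print("foot");reg(235,275,150,185,.004,.02,.006)
print("bed");reg(290,380,165,215,.012,.026,.018)
print("gear");reg(293,325,168,205,.085,.108,.095)
print("movjaw");reg(315,332,172,203,.05,.078,.066)
print("stopjaw");reg(355,378,175,212,.05,.078,.066)
print("vise all");reg(290,378,165,215,.012,.2,.018)
print("grip");reg(308,325,188,208,.14,.20,.181)
print("hub");reg(300,318,175,192,.11,.2)
# torch heights
for v in range(148,204,4):
    s=Z[v,215:245]; k=np.nanargmax(s); print(v,215+k,W[v,215+k],end=";")
print()
for n,(u,v,z) in dict(tube=(245,146,.11),jar=(277,223,.02),mallet=(306,233,.01),tin=(338,252,.01),graver=(290,253,.01),lamp=(385,237,0),tray=(311,163,.03)).items(): print(n,ray("top",u,v,z)[:2],W[v,u])
# brown grip in color
H=cv2.cvtColor(I,cv2.COLOR_RGB2HSV); print(I[194:200,312:320].tolist()[3])
E
```

```text
stake top
n 162 z 0.0676 mean [0.664  0.2525] rect ((663.6033935546875, 252.27127075195312), (38.634674072265625, 46.41097640991211), 11.387799263000488) axisbox [[640.0, 271.0], [649.0, 226.0], [687.0, 233.0], [678.0, 279.0]]
foot
n 40 z 0.0128 mean [0.6263 0.3135] rect ((631.1301879882812, 310.5218505859375), (41.39497375488281, 16.984928131103516), 0.4429008364677429) axisbox [[610.0, 319.0], [610.0, 302.0], [652.0, 302.0], [652.0, 319.0]]
bed
n 866 z 0.0179 mean [ 0.5766 -0.0513] rect ((578.5380859375, -55.88408660888672), (188.54147338867188, 84.45479583740234), 82.84579467773438) axisbox [[525.0, -144.0], [609.0, -155.0], [632.0, 32.0], [548.0, 43.0]]
gear
n 93 z 0.0885 mean [0.5994 0.0862] rect ((599.0714111328125, 87.7086410522461), (39.394004821777344, 63.143646240234375), 57.320068359375) axisbox [[562.0, 88.0], [615.0, 54.0], [636.0, 87.0], [583.0, 121.0]]
movjaw
n 200 z 0.0639 mean [0.591  0.0304] rect ((588.5087280273438, 32.14801788330078), (44.34505844116211, 60.32509231567383), 82.77943420410156) axisbox [[556.0, 14.0], [616.0, 6.0], [621.0, 50.0], [561.0, 58.0]]
stopjaw
n 230 z 0.0646 mean [ 0.5708 -0.1188] rect ((570.9693603515625, -118.15158081054688), (43.0755500793457, 60.25445556640625), 82.71539306640625) axisbox [[538.0, -136.0], [598.0, -143.0], [604.0, -101.0], [544.0, -93.0]]
vise allTraceback (most recent call last):
  File "<stdin>", line 18, in <module>
  File "<stdin>", line 9, in reg
  File "h.py", line 8, in ray
    K,R,t=cam(n); c=-R.T@t; d=R.T@np.linalg.inv(K)@np.array([u,v,1.]); return c+d*(z-c[2])/d[2]
          ~~~^^^
  File "h.py", line 4, in cam
    p=camera_params(n); f=192/np.tan(np.radians(p["fovy"])/2)
ValueError: time passes only in moves, steps and waits
```

```bash
sed -i 's/^def cam(n):/from functools import lru_cache\n@lru_cache\ndef cam(n):/' h.py; cat > m.py <<'E'
from h import *
np.set_printoptions(precision=4,suppress=True,linewidth=220)
a=np.load("top0.npz"); I=a["I"];D=a["D"];W=cloud("top",D)
X,Y,Z=W[...,0],W[...,1],W[...,2]
ax=np.array([.124,.9923]); px=np.array([.9923,-.124])
def reg(u0,u1,v0,v1,z0,z1,zz=None):
    m=np.zeros(Z.shape,np.uint8); m[v0:v1,u0:u1]=((Z>z0)&(Z<z1))[v0:v1,u0:u1]
    n,l,s,c=cv2.connectedComponentsWithStats(m,connectivity=4); k=1+s[1:,4].argmax(); m=l==k
    v,u=np.nonzero(m); zm=np.median(Z[m]) if zz is None else zz
    P=np.array([ray("top",p,q,zm)[:2] for p,q in zip(u,v)])
    print("n",len(P),"z",round(float(np.median(Z[m])),4),"mean",P.mean(0),"s",(P@ax).min(),(P@ax).max(),"t",(P@px).min(),(P@px).max())
print("bed");reg(290,380,165,215,.012,.026,.018)
print("gear");reg(293,325,168,205,.08,.115,.095)
print("movjaw");reg(315,332,172,203,.05,.078,.066)
print("stopjaw");reg(355,378,175,212,.05,.078,.066)
print("vise all");reg(290,378,165,215,.01,.2,.018)
print("grip");reg(308,325,188,208,.14,.20,.181)
print("hub");reg(300,318,175,192,.113,.2)
print(Z[176:204:2,296:330:2]*1000//1)
for v in range(148,204,4):
    s=Z[v,215:245]; k=np.nanargmax(s); print(v,215+k,W[v,215+k],end=";")
print()
for n,(u,v,z) in dict(tube=(245,146,.11),jar=(277,223,.02),mallet=(306,233,.01),tin=(338,252,.01),graver=(290,253,.01),lamp=(385,237,0)).items(): print(n,ray("top",u,v,z)[:2],W[v,u])
H=cv2.cvtColor(I,cv2.COLOR_RGB2HSV); s=I[186:206,305:325].astype(int)
m=((s[...,0]-s[...,2]>45)&(s.sum(-1)<330)); v,u=np.nonzero(m); print("brown",len(u),u.mean()+305,v.mean()+186,ray("top",u.mean()+305,v.mean()+186,.175))
E
python3 m.py
```

```text
bed
n 866 z 0.0179 mean [ 0.5766 -0.0513] s -0.07796786015198603 0.11057882903305746 t 0.5388196222202201 0.6232809044374256
gear
n 172 z 0.0863 mean [0.5967 0.0832] s 0.13014883080791528 0.17774209954298745 t 0.5446208942231873 0.6131651673872438
movjaw
n 200 z 0.0639 mean [0.591  0.0304] s 0.08267507094874754 0.12704756903276124 t 0.5498316388310346 0.6101523600317507
stopjaw
n 230 z 0.0646 mean [ 0.5708 -0.1188] s -0.06803800197407141 -0.02488049833951384 t 0.5510580021018514 0.6113024354675111
vise all
n 2078 z 0.0238 mean [ 0.5886 -0.0265] s -0.08063393860022554 0.19390944928316015 t 0.5388151417197012 0.6893172016612447
grip
n 45 z 0.1786 mean [0.5471 0.0643] s 0.11985111800174958 0.14121061131496385 t 0.5229658613753762 0.5453160281008071
hub
n 79 z 0.1225 mean [0.589  0.0772] s 0.1341021469595569 0.16513212180395712 t 0.5566180223132648 0.5922636867103668
[[ -1.  -2.  19.  84.  88.  86.  90.  86.  81.  81.  -6.  -5.   5.  -1.   2.   0.  -3.]
 [  1.   7.  31.  83.  85.  86.  86.  78.  85.  88.  79.  14.  18.  11.  17.  12.  -5.]
 [ -4.   5.  44.  85.  84.  91. 125. 126.  88.  
[... 1088 characters left out ...]
.342  0.2082];160 224 [0.6526 0.3419 0.2085];164 224 [0.6407 0.3419 0.2069];168 225 [0.6296 0.3392 0.2013];172 225 [0.6169 0.3388 0.2042];176 228 [0.6049 0.3298 0.2036];180 229 [0.5942 0.3273 0.1942];184 229 [0.5845 0.3282 0.1779];188 232 [0.5741 0.3197 0.1645];192 233 [0.5635 0.3173 0.1516];196 235 [0.5539 0.3122 0.129 ];200 237 [0.5432 0.3066 0.1127];
tube [0.7183 0.2823] [0.729  0.2838 0.0633]
jar [0.4771 0.1771] [0.4769 0.1772 0.023 ]
mallet [0.4444 0.0799] [0.4439 0.0808 0.0201]
tin [ 0.3814 -0.026 ] [ 0.3813 -0.0246  0.0187]
graver [0.3779 0.1339] [0.3778 0.1347 0.0235]
lamp [ 0.4318 -0.1866] [ 0.43   -0.1759  0.0421]
brown 18 315.6666666666667 195.55555555555554 [0.5498 0.0648 0.175 ]
```

```bash
cat >> h.py <<'E'
from scipy.spatial.transform import Rotation as Ro
def go(x,y,z,head):
    """units for tool shift and z-turn to reach TCP xyz with tool y axis at heading (deg)"""
    s=state(); q=np.array(s["tool_rot"]); R=Ro.from_quat(q[[1,2,3,0]])
    h=np.radians(head); T=Ro.from_matrix(np.array([[-np.sin(-h)*-1*-1,np.cos(h),0],[np.cos(h),np.sin(h),0],[0,0,-1]]).T if 0 else np.column_stack([[-np.sin(h)*1,np.cos(h),0],[np.cos(h),np.sin(h),0],[0,0,-1]]))
    d=R.inv().apply(np.array([x,y,z])-s["tool_pos"])/.025
    r=(R.inv()*T).as_rotvec(degrees=True)/8
    print("shift",d.round(2),"turn",r.round(2),"F",np.round(s["contact_force"],2))
E
sed -i 's/^    h=np.radians(head); T=.*/    h=np.radians(head); c,n=np.cos(h),np.sin(h); T=Ro.from_matrix([[-n,c,0],[c,n,0],[0,0,-1]])/' h.py
python3 -c "
from h import *
go(.664,.252,.36,11.4)"
```

```text
shift [-22.71  -7.92  -5.18] turn [-0.01  0.01  7.81] F [ 0.13  0.01 -0.76]
```

>>> jog_arm --targets '[[[0, 0, -2.5], [0, 0, 0], 100], [[0, 0, -5.2], [0, 0, 0], 100], [[-22.7, -7.9, -5.2], [0, 0, 7.8], 100], [[-22.7, -7.9, -5.2], [0, 0, 7.8], 100], [[-22.7, -7.9, -5.2], [0, 0, 7.8], 100], [[-22.7, -7.9, -5.2], [0, 0, 7.8], 100], [[-22.7, -7.9, -5.2], [0, 0, 7.8], 100], [[-22.7, -7.9, -5.2], [0, 0, 7.8], 100]]'

```text
time: 1.1
tool_pos: [0.481, 0.3819, 0.3589]
tool_rot: [-0.0, 0.635, 0.772, -0.0]
contact_force: [0.1, -0.1, -0.2]
gripper_width: 0.998
grasp_force: 0.0
```

```bash
python3 -c "
from h import *
print(state()['tool_pos']);go(.664,.252,.2,11.4)"
```

```text
[0.48097294 0.38194988 0.35890132]
shift [-6.52  6.18  6.35] turn [-0.    0.   -0.03] F [ 0.07 -0.08 -0.22]
```

>>> jog_arm --targets '[[[-6.5, 6.2, 0], [0, 0, 0], 100], [[-6.5, 6.2, 0], [0, 0, 0], 100], [[-6.5, 6.2, 0], [0, 0, 0], 100], [[-6.5, 6.2, 0], [0, 0, 0], 100], [[-6.5, 6.2, 0], [0, 0, 0], 100], [[-6.5, 6.2, 4], [0, 0, 0], 100], [[-6.5, 6.2, 8], [0, 0, 0], 100], [[-6.5, 6.2, 8], [0, 0, 0], 100]]'

```text
time: 2.1
tool_pos: [0.6627, 0.256, 0.1702]
tool_rot: [-0.0, 0.633, 0.775, 0.0]
contact_force: [-0.1, 0.7, 0.4]
gripper_width: 1.002
grasp_force: 0.0
```

```bash
python3 -c "
from h import *
print(state()['tool_pos']);go(.664,.252,.026,11.4)
I,D=grab_frame('side'); I=I[100:250,160:340,::-1]
cv2.imwrite('pics/s1.png',cv2.resize(I,(720,600),interpolation=cv2.INTER_CUBIC))"
```

```text
[0.66269505 0.25595929 0.17018059]
shift [-0.17  0.02  5.77] turn [ 0.   -0.    0.02] F [-0.12  0.66  0.44]
```

View pics/s1.png

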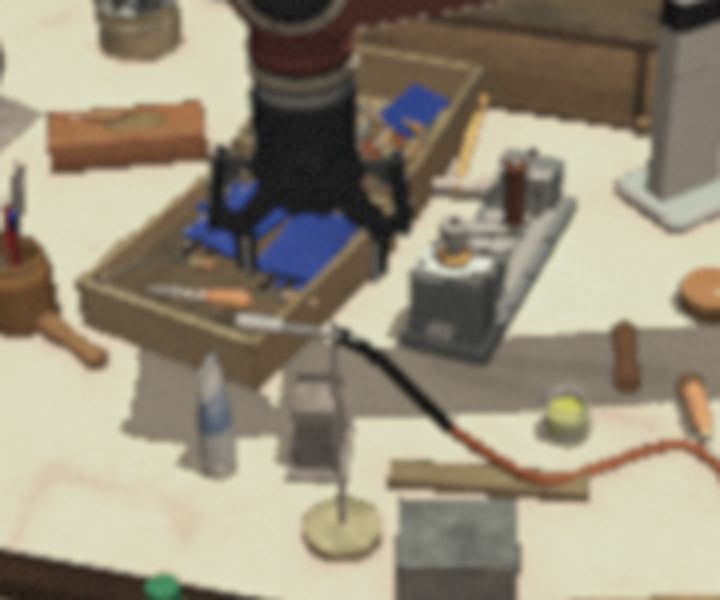

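Side view: the gripper's fingers (crop (245,270) and (380,275)) hang centred above the stake (315,400). The tube (215,430) stands close, so I'll measure it before going down.

```bash
python3 - <<'E'
from h import *
np.set_printoptions(precision=3,suppress=True,linewidth=200)
for n,(u0,u1,v0,v1) in dict(top=(232,258,132,160),side=(205,222,185,222)).items():
    a=np.load(n+"0.npz"); W=cloud(n,a["D"]); P=W[v0:v1,u0:u1].reshape(-1,3); 
    P=P[(abs(P[:,0]-.74)<.05)&(abs(P[:,1]-.285)<.04)]
    for z in range(15,115,20):
        k=P[abs(P[:,2]*1000-z)<10]
        if len(k): print(n,z,len(k),np.percentile(k,5,0)[:2],np.percentile(k,95,0)[:2])
E
```

```text
top 15 39 [0.71  0.251] [0.778 0.32 ]
top 35 10 [0.724 0.276] [0.731 0.3  ]
top 55 20 [0.725 0.274] [0.732 0.298]
top 75 22 [0.728 0.274] [0.736 0.303]
top 95 30 [0.733 0.273] [0.738 0.302]
side 15 41 [0.726 0.287] [0.747 0.305]
side 35 45 [0.726 0.29 ] [0.75  0.307]
side 55 45 [0.727 0.284] [0.746 0.307]
side 75 44 [0.731 0.282] [0.744 0.306]
side 95 39 [0.734 0.275] [0.742 0.307]
```

>>> jog_arm --targets '[[[-0.2, 0, 0], [0, 0, 0], 64], [[-0.2, 0, 0], [0, 0, 0], 64], [[-0.2, 0, 1], [0, 0, 0], 64], [[-0.2, 0, 2], [0, 0, 0], 64], [[-0.2, 0, 3], [0, 0, 0], 64], [[-0.2, 0, 3.5], [0, 0, 0], 64], [[-0.2, 0, 3.5], [0, 0, 0], 64]]'

```text
time: 3.02
tool_pos: [0.6657, 0.2503, 0.0859]
tool_rot: [0.0, 0.633, 0.774, 0.001]
contact_force: [0.0, 0.3, 0.0]
gripper_width: 0.636
grasp_force: 0.0
```

```bash
python3 -c "
from h import *
print(state()['tool_pos'],state()['gripper_width']);go(.664,.252,.030,11.4)
I,D=grab_frame('side'); I=I[130:250,180:324,::-1]
cv2.imwrite('pics/s2.png',cv2.resize(I,(720,600),interpolation=cv2.INTER_CUBIC))"
```

```text
[0.66566348 0.25034989 0.08592203] 0.6363460337537147
shift [ 0.08 -0.06  2.24] turn [ 0.01 -0.    0.01] F [0.01 0.26 0.  ]
```

View pics/s2.png

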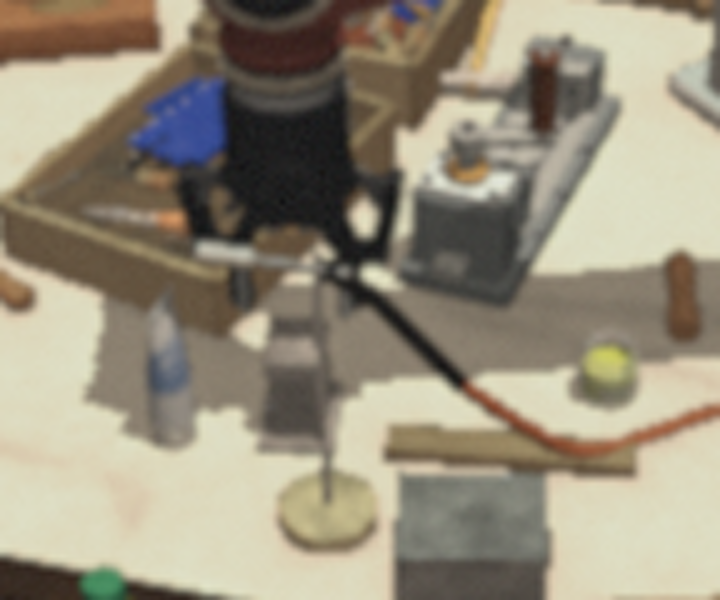

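The fingertips at (240,300) and (350,305) straddle the stake (272–325), so they are centred. Going down and closing.

>>> jog_arm --targets '[[[0, 0, 1], [0, 0, 0], 64], [[0, 0, 2.2], [0, 0, 0], 64], [[0, 0, 2.2], [0, 0, 0], 64], [[0, 0, 2.2], [0, 0, 0], 30], [[0, 0, 2.2], [0, 0, 0], 30], [[0, 0, 2.2], [0, 0, 0], 30], [[0, 0, 2.2], [0, 0, 0], 30], [[0, 0, 2.2], [0, 0, 0], 30]]'

```text
time: 4.08
tool_pos: [0.6669, 0.2506, 0.0321]
tool_rot: [0.001, 0.633, 0.774, 0.002]
contact_force: [4.0, 1.1, 6.1]
gripper_width: 0.424
grasp_force: 64.3
```

>>> jog_arm --targets '[[[0, 0, 0], [0, 0, 0], 30], [[0, 0, -1], [0, 0, 0], 30], [[0, 0, -3], [0, 0, 0], 30], [[0, 0, -5], [0, 0, 0], 30], [[0, 0, -6], [0, 0, 0], 30], [[0, 0, -6], [0, 0, 0], 30]]'

```text
time: 4.82
tool_pos: [0.6652, 0.2503, 0.1817]
tool_rot: [0.001, 0.633, 0.774, 0.001]
contact_force: [1.4, 0.7, -8.5]
gripper_width: 0.425
grasp_force: 63.3
```

```bash
python3 -c "
from h import *
ax=np.array([.124,.9923]); px=np.array([.9923,-.124]); p=px*.5808+ax*.031; print(p)
print(state()['tool_pos']);go(*p,.18,-7.1)"
```

```text
[ 0.58017184 -0.0412579 ]
[0.66521429 0.25025484 0.18168237]
shift [-10.75  -5.65   0.05] turn [ 0.02 -0.    2.32] F [ 1.42  0.72 -8.52]
```

>>> jog_arm --targets '[[[0, 0, -2], [0, 0, 0], 30], [[-1, -0.5, -3], [0, 0, 0.3], 30], [[-3, -1.6, -3], [0, 0, 0.8], 30], [[-5, -2.6, -3], [0, 0, 1.3], 30], [[-7, -3.7, -3], [0, 0, 1.8], 30], [[-9, -4.7, -3], [0, 0, 2.3], 30], [[-10.7, -5.7, -3], [0, 0, 2.3], 30], [[-10.7, -5.7, -3], [0, 0, 2.3], 30]]'

```text
time: 5.82
tool_pos: [0.5755, -0.0431, 0.2505]
tool_rot: [-0.002, 0.75, 0.661, -0.003]
contact_force: [0.3, 0.6, -8.7]
gripper_width: 0.423
grasp_force: 63.5
```

>>> jog_arm --targets '[[[0, 0, 0], [0, 0, 0], 30], [[0, 0, 1], [0, 0, 0], 30], [[0, 0, 2.5], [0, 0, 0], 30], [[0, 0, 4], [0, 0, 0], 30], [[0, 0, 4], [0, 0, 0], 30]]'

```text
time: 6.45
tool_pos: [0.5747, -0.0383, 0.1487]
tool_rot: [-0.005, 0.748, 0.664, -0.003]
contact_force: [-1.0, 0.2, -8.5]
gripper_width: 0.428
grasp_force: 63.4
```

```bash
python3 -c "
from h import *
print(state()['tool_pos']);go(.5802,-.0413,.05,-7.1)
I,D=grab_frame('top'); J,E=grab_frame('side'); I=I[150:230,280:400,::-1];J=J[110:210,240:340,::-1]
cv2.imwrite('pics/v1.png',np.hstack([cv2.resize(I,(400,400),interpolation=cv2.INTER_CUBIC,dst=None) if 0 else cv2.resize(I,(400,267),interpolation=cv2.INTER_CUBIC), cv2.resize(J,(267,267),interpolation=cv2.INTER_CUBIC)]))"
```

```text
[ 0.57467828 -0.03829237  0.14870108]
shift [-0.1   0.28  3.94] turn [-0.08 -0.01  0.03] F [-0.98  0.18 -8.48]
```

View pics/v1.png

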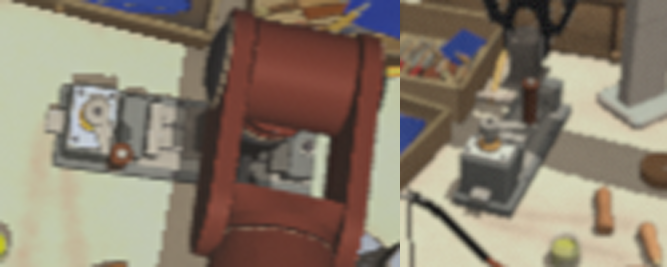

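The arm hides the stop jaw in the top view; in the side view the stake hangs over the bed behind the grip at (530,95). Trimming by 7 mm and lowering.

>>> jog_arm --targets '[[[-0.1, 0.3, 0], [-0.1, 0, 0], 30], [[-0.1, 0.3, 1], [-0.1, 0, 0], 30], [[-0.1, 0.3, 2], [-0.1, 0, 0], 30], [[-0.1, 0.3, 3], [-0.1, 0, 0], 30], [[-0.1, 0.3, 3.6], [-0.1, 0, 0], 30], [[-0.1, 0.3, 3.6], [-0.1, 0, 0], 30]]'

```text
time: 7.3
tool_pos: [0.5854, -0.0438, 0.0642]
tool_rot: [0.005, 0.749, 0.663, 0.004]
contact_force: [-0.5, 0.2, -8.3]
gripper_width: 0.427
grasp_force: 63.4
```

```bash
python3 -c "
from h import *
print(state()['tool_pos']);go(.5802,-.0413,.05,-7.1)"
```

```text
[ 0.58539898 -0.04382011  0.06417279]
shift [ 0.07 -0.23  0.56] turn [ 0.09 -0.    0.02] F [-0.48  0.18 -8.34]
```

>>> jog_arm --targets '[[[0.1, -0.2, 0], [0.1, 0, 0], 30], [[0.1, -0.2, 0], [0.1, 0, 0], 30], [[0.1, -0.2, 0.3], [0.1, 0, 0], 30], [[0.1, -0.2, 0.45], [0.1, 0, 0], 30], [[0.1, -0.2, 0.45], [0.1, 0, 0], 30], [[0.1, -0.2, 0.45], [0.1, 0, 0], 30]]'

```text
time: 8.05
tool_pos: [0.581, -0.0408, 0.0531]
tool_rot: [-0.0, 0.749, 0.663, 0.0]
contact_force: [-0.9, -0.7, -7.8]
gripper_width: 0.423
grasp_force: 63.7
```

```bash
python3 -c "
from h import *
print(state()['tool_pos']);go(.5802,-.0413,.05,-7.1)"
```

```text
[ 0.58100514 -0.0407547   0.05305101]
shift [-0.03 -0.03  0.12] turn [-0.   -0.    0.02] F [-0.94 -0.73 -7.81]
```

Still 3 mm above the bed. I'll lower until the weight transfers.

>>> jog_arm --targets '[[[0, 0, 0.06], [0, 0, 0], 30], [[0, 0, 0.12], [0, 0, 0], 30], [[0, 0, 0.12], [0, 0, 0], 30], [[0, 0, 0.12], [0, 0, 0], 30]]'

```text
time: 8.55
tool_pos: [0.5809, -0.0407, 0.0501]
tool_rot: [-0.0, 0.749, 0.663, -0.0]
contact_force: [0.0, -0.5, -7.7]
gripper_width: 0.426
grasp_force: 63.6
```

>>> jog_arm --targets '[[[0, 0, 0.06], [0, 0, 0], 30], [[0, 0, 0.1], [0, 0, 0], 30], [[0, 0, 0.1], [0, 0, 0], 30]]'

```text
time: 8.93
tool_pos: [0.5811, -0.0407, 0.05]
tool_rot: [-0.0, 0.749, 0.663, -0.0]
contact_force: [-7.9, 0.7, 7.3]
gripper_width: 0.426
grasp_force: 65.7
```

>>> jog_arm --targets '[[[0, 0, 0], [0, 0, 0], 64], [[0, 0, 0], [0, 0, 0], 64], [[0, 0, 0], [0, 0, 0], 64], [[0, 0, 0], [0, 0, 0], 64], [[0, 0, -1], [0, 0, 0], 64], [[0, 0, -3], [0, 0, 0], 64], [[0, 0, -5], [0, 0, 0], 64], [[0, 0, -7], [0, 0, 0], 64]]'

```text
time: 9.93
tool_pos: [0.5808, -0.0407, 0.2241]
tool_rot: [0.0, 0.749, 0.663, 0.0]
contact_force: [0.9, -1.1, 0.2]
gripper_width: 0.641
grasp_force: 0.0
```

>>> jog_arm --targets '[[[0, 0, 0], [0, 0, 0], 64], [[-3, 2, 0], [0, 0, 0], 64], [[-5, 4, 0], [0, 0, 0], 64], [[-5, 6, 0], [0, 0, 0], 64], [[-5, 6, 0], [0, 0, 0], 64]]'

```text
time: 10.55
tool_pos: [0.7158, -0.185, 0.2185]
tool_rot: [-0.002, 0.749, 0.662, -0.001]
contact_force: [-1.2, 0.7, 0.7]
gripper_width: 0.642
grasp_force: 0.0
```

```bash
cat > m2.py <<'E'
import numpy as np
from h import *
I,D=grab_frame('top'); np.savez('top0.npz',I=I,D=D); J,E=grab_frame('side')
I=I[150:230,280:400,::-1];J=J[110:190,240:360,::-1]
cv2.imwrite('pics/v2.png',np.hstack([cv2.resize(k,(400,267),interpolation=cv2.INTER_CUBIC) for k in (I,J)]))
E
python3 m2.py; sed -i '/^print("bed")/,$d' m.py; cat >> m.py <<'E'
print("stake");reg(325,358,172,208,.077,.1,.086)
print("movjaw");reg(315,332,172,203,.05,.078,.066)
print("grip");reg(308,325,188,208,.15,.20,.181)
P=W[188:206,308:325].reshape(-1,3);P=P[P[:,2]>.15];print(P.mean(0),np.percentile(P,5,0),np.percentile(P,95,0))
m=((Z>.076)&(Z<.1))[172:208,325:358];v,u=np.nonzero(m);Q=np.array([ray("top",a+325,b+172,.086)[:2] for a,b in zip(u,v)],np.float32);print(cv2.minAreaRect(Q*1000))
E
python3 m.py
```

```text
stake
n 167 z 0.0859 mean [ 0.58   -0.0382] s 0.01068814008497693 0.05774859716998706 t 0.5615919940667968 0.5988669582655693
movjaw
n 202 z 0.0629 mean [0.5909 0.0304] s 0.08267507094874754 0.12814830693049722 t 0.5498316388310346 0.6101523600317507
grip
n 41 z 0.179 mean [0.5474 0.0642] s 0.12218379928112721 0.14121061131496385 t 0.5256128568823644 0.5453160281008071
[0.5478 0.0638 0.1777] [0.5405 0.0556 0.1578] [0.5568 0.071  0.1855]
((580.0814208984375, -38.02363586425781), (47.071495056152344, 36.967227935791016), 81.85221862792969)
```

View pics/v2.png

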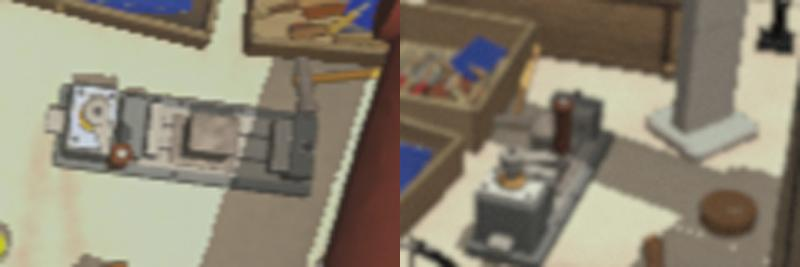

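```bash
python3 -c "
from h import *
print('hub',ray('top',309.1,183.9,.128))
print(state()['tool_pos']);go(.5477,.0643,.22,-7.1)"
```

```text
hub [0.592664   0.07953616 0.128     ]
[ 0.71508907 -0.18384696  0.21950167]
shift [ 9.04 -7.86  0.01] turn [-0.02 -0.01  0.01] F [-0.44  1.85  0.03]
```

>>> jog_arm --targets '[[[0, 0, -0.8], [0, 0, 0], 60], [[2, -2, -0.8], [0, 0, 0], 60], [[4, -3.8, -0.8], [0, 0, 0], 60], [[6, -5.5, -0.8], [0, 0, 0], 60], [[8, -7, -0.8], [0, 0, 0], 60], [[9, -7.9, -0.8], [0, 0, 0], 60], [[9, -7.9, -0.8], [0, 0, 0], 60], [[9, -7.9, -0.8], [0, 0, 0], 60]]'

```text
time: 11.65
tool_pos: [0.5459, 0.0643, 0.2441]
tool_rot: [0.001, 0.748, 0.663, 0.001]
contact_force: [-0.9, 0.2, 0.2]
gripper_width: 0.598
grasp_force: 0.0
```

```bash
python3 -c "
from h import *
print(state()['tool_pos']);go(.5477,.0643,.138,-7.1)"
```

```text
[0.54585178 0.06433852 0.24414229]
shift [0.01 0.06 4.25] turn [0.02 0.   0.02] F [-0.93  0.16  0.25]
```

>>> jog_arm --targets '[[[0, 0.1, 1], [0, 0, 0], 60], [[0, 0.1, 2], [0, 0, 0], 60], [[0, 0.1, 3], [0, 0, 0], 60], [[0, 0.1, 4.2], [0, 0, 0], 60], [[0, 0.1, 4.2], [0, 0, 0], 60], [[0, 0.1, 4.2], [0, 0, 0], 60], [[0, 0.1, 4.2], [0, 0, 0], 10], [[0, 0.1, 4.2], [0, 0, 0], 10]]'

```text
time: 12.65
tool_pos: [0.5502, 0.0638, 0.1395]
tool_rot: [0.002, 0.749, 0.663, 0.002]
contact_force: [-0.6, -0.3, 0.7]
gripper_width: 0.209
grasp_force: 58.5
```

>>> jog_arm --targets '[[[0, 0, 0], [0, 0, 0], 10], [[0, 0, 0], [0, 0, 0], 10], [[0, 0, 0], [0, 0, 0], 10]]'

```text
time: 13.02
tool_pos: [0.5501, 0.0638, 0.1394]
tool_rot: [0.002, 0.749, 0.663, 0.001]
contact_force: [4.5, -1.1, 5.8]
gripper_width: 0.203
grasp_force: 59.1
```

```bash
cat > wind.py <<'E'
import sys
from h import *
C=np.array([.5945,.0795])
if len(sys.argv)>3: C=np.array([float(sys.argv[2]),float(sys.argv[3])])
s=state(); p=s["tool_pos"]; q=np.array(s["tool_rot"]); R=Ro.from_quat(q[[1,2,3,0]])
r=p[:2]-C; th=np.arctan2(r[1],r[0]); tan=np.array([np.sin(th),-np.cos(th)]); F=s["contact_force"]
print("p",p.round(4),"rad",np.hypot(*r).round(4),"th",th.round(3),"Ft",(F[:2]@tan).round(2),"Fr",(F[:2]@r/np.hypot(*r)).round(2),"Fz",F[2].round(2),"w",s["gripper_width"],s["grasp_force"],s["time"])
dz=.138-p[2]
for st in [float(a) for a in sys.argv[1].split(",")]:
  print("step",st)
  for k in range(1,9):
    a=th-st*k; w=np.array([*(C+.05*np.array([np.cos(a),np.sin(a)])),p[2]+dz]); print([float(x) for x in (R.inv().apply(w-p)/.025).round(2)],end=" ")
  print()
E
python3 wind.py .15,.3
```

```text
p [0.5501 0.0638 0.1394] rad 0.0471 th -2.802 Ft -2.56 Fr -3.85 Fz 5.81 w 0.20335958515689195 59.0932559967041 13.025
step 0.15
[0.23, -0.22, 0.05] [0.52, -0.29, 0.05] [0.82, -0.31, 0.05] [1.12, -0.29, 0.05] [1.41, -0.23, 0.05] [1.69, -0.12, 0.06] [1.95, 0.03, 0.06] [2.19, 0.21, 0.06] 
step 0.3
[0.52, -0.29, 0.05] [1.12, -0.29, 0.05] [1.69, -0.12, 0.06] [2.19, 0.21, 0.06] [2.56, 0.67, 0.06] [2.79, 1.23, 0.06] [2.83, 1.83, 0.06] [2.7, 2.41, 0.07]
```

```bash
sed -i 's/dz=.138-p\[2\]/dz=.139-p[2]/' wind.py; python3 wind.py .15 .597 .0795
```

```text
p [0.5501 0.0638 0.1394] rad 0.0495 th -2.819 Ft -2.49 Fr -3.9 Fz 5.81 w 0.20335958515689195 59.0932559967041 13.025
step 0.15
[0.27, -0.13, 0.02] [0.56, -0.19, 0.01] [0.86, -0.21, 0.01] [1.16, -0.19, 0.02] [1.45, -0.12, 0.02] [1.73, -0.01, 0.02] [1.99, 0.14, 0.02] [2.22, 0.33, 0.02]
```

>>> jog_arm --targets '[[[0.27, -0.12, 0], [0, 0, 0], 10], [[0.56, -0.19, 0], [0, 0, 0], 10], [[0.86, -0.21, 0], [0, 0, 0], 10], [[1.16, -0.19, 0], [0, 0, 0], 10], [[1.45, -0.12, 0], [0, 0, 0], 10], [[1.73, -0.01, 0], [0, 0, 0], 10], [[1.99, 0.14, 0], [0, 0, 0], 10], [[2.22, 0.33, 0], [0, 0, 0], 10]]'

```text
time: 14.02
tool_pos: [0.5631, 0.1167, 0.1393]
tool_rot: [0.001, 0.749, 0.663, -0.002]
contact_force: [-4.0, -5.9, 10.9]
gripper_width: 0.206
grasp_force: 59.7
```

```bash
python3 wind.py .15,.25 .597 .0795
```

```text
p [0.5631 0.1167 0.1393] rad 0.0504 th 2.31 Ft -6.94 Fr -1.65 Fz 10.86 w 0.20557195101603098 59.72974240779877 14.025
step 0.15
[0.2, 0.22, 0.01] [0.38, 0.46, 0.01] [0.52, 0.73, 0.01] [0.62, 1.01, 0.01] [0.67, 1.31, 0.01] [0.68, 1.61, 0.01] [0.65, 1.9, 0.01] [0.57, 2.19, 0.01] 
step 0.25
[0.32, 0.38, 0.01] [0.56, 0.82, 0.01] [0.67, 1.31, 0.01] [0.67, 1.81, 0.01] [0.54, 2.29, 0.01] [0.29, 2.72, 0.01] [-0.05, 3.08, 0.01] [-0.48, 3.34, 0.01]
```

>>> jog_arm --targets '[[[0.32, 0.38, 0], [0, 0, 0], 10], [[0.56, 0.82, 0], [0, 0, 0], 10], [[0.67, 1.31, 0], [0, 0, 0], 10], [[0.67, 1.81, 0], [0, 0, 0], 10], [[0.54, 2.29, 0], [0, 0, 0], 10], [[0.29, 2.72, 0], [0, 0, 0], 10], [[-0.05, 3.08, 0], [0, 0, 0], 10], [[-0.48, 3.34, 0], [0, 0, 0], 10]]'

```text
time: 15.02
tool_pos: [0.6441, 0.0983, 0.1394]
tool_rot: [-0.002, 0.748, 0.663, 0.001]
contact_force: [-4.6, 6.1, 11.3]
gripper_width: 0.211
grasp_force: 59.7
```

```bash
python3 wind.py .25 .597 .0795
```

```text
p [0.6441 0.0983 0.1394] rad 0.0507 th 0.379 Ft -7.33 Fr -2.0 Fz 11.29 w 0.21081466828090284 59.70720112323761 15.025
step 0.25
[-0.48, 0.16, 0.01] [-0.97, 0.22, 0.01] [-1.47, 0.16, 0.01] [-1.93, -0.03, 0.01] [-2.34, -0.32, 0.01] [-2.66, -0.7, 0.01] [-2.87, -1.15, 0.01] [-2.97, -1.64, 0.01]
```

>>> jog_arm --targets '[[[-0.48, 0.16, 0], [0, 0, 0], 10], [[-0.97, 0.22, 0], [0, 0, 0], 10], [[-1.47, 0.16, 0], [0, 0, 0], 10], [[-1.93, -0.03, 0], [0, 0, 0], 10], [[-2.34, -0.32, 0], [0, 0, 0], 10], [[-2.66, -0.7, 0], [0, 0, 0], 10], [[-2.87, -1.15, 0], [0, 0, 0], 10], [[-2.97, -1.64, 0], [0, 0, 0], 10]]'

```text
time: 16.02
tool_pos: [0.5967, 0.0299, 0.1394]
tool_rot: [-0.0, 0.749, 0.663, 0.004]
contact_force: [7.7, 8.9, 3.7]
gripper_width: 0.21
grasp_force: 59.1
```

```bash
python3 wind.py .3 .597 .0795
```

```text
p [0.5967 0.0299 0.1394] rad 0.0496 th -1.578 Ft -7.69 Fr -8.97 Fz 3.69 w 0.21001487123700432 59.14922654628754 16.025
step 0.3
[0.0, -0.6, 0.01] [0.2, -1.16, 0.01] [0.56, -1.64, 0.01] [1.04, -2.0, 0.01] [1.6, -2.19, 0.02] [2.2, -2.21, 0.02] [2.78, -2.06, 0.02] [3.28, -1.74, 0.03]
```

>>> jog_arm --targets '[[[0.02, -0.6, 0], [0, 0, 0], 10], [[0.22, -1.16, 0], [0, 0, 0], 10], [[0.58, -1.64, 0], [0, 0, 0], 10], [[1.06, -2.0, 0], [0, 0, 0], 10], [[1.6, -2.19, 0], [0, 0, 0], 10], [[2.2, -2.21, 0], [0, 0, 0], 10], [[2.78, -2.06, 0], [0, 0, 0], 10], [[3.28, -1.74, 0], [0, 0, 0], 10]]'

```text
time: 17.02
tool_pos: [0.5603, 0.1137, 0.1393]
tool_rot: [-0.001, 0.749, 0.663, -0.003]
contact_force: [-8.0, -2.8, 13.4]
gripper_width: 0.21
grasp_force: 60.5
```

```bash
python3 wind.py .2,.25 .597 .0798
```

```text
p [0.5603 0.1137 0.1393] rad 0.05 th 2.396 Ft -7.49 Fr 3.93 Fz 13.38 w 0.2103862885772496 60.51593542098999 17.025
step 0.2
[0.3, 0.26, 0.01] [0.54, 0.58, 0.01] [0.71, 0.94, 0.01] [0.81, 1.33, 0.0] [0.83, 1.73, 0.0] [0.77, 2.12, 0.0] [0.63, 2.5, -0.0] [0.42, 2.84, -0.0] 
step 0.25
[0.37, 0.34, 0.01] [0.64, 0.76, 0.01] [0.79, 1.23, 0.01] [0.83, 1.73, 0.0] [0.74, 2.22, 0.0] [0.53, 2.67, -0.0] [0.22, 3.06, -0.0] [-0.18, 3.36, -0.0]
```

>>> jog_arm --targets '[[[0.3, 0.26, 0], [0, 0, 0], 10], [[0.54, 0.58, 0], [0, 0, 0], 10], [[0.71, 0.94, 0], [0, 0, 0], 10], [[0.81, 1.33, 0], [0, 0, 0], 10], [[0.83, 1.73, 0], [0, 0, 0], 10], [[0.77, 2.12, 0], [0, 0, 0], 10], [[0.63, 2.5, 0], [0, 0, 0], 10], [[0.42, 2.84, 0], [0, 0, 0], 10]]'

```text
time: 18.02
tool_pos: [0.6318, 0.1168, 0.1393]
tool_rot: [-0.002, 0.748, 0.663, -0.002]
contact_force: [-8.9, 1.5, 13.5]
gripper_width: 0.204
grasp_force: 60.4
```

```bash
python3 wind.py .05,.1 .597 .0798; python3 m2.py; cat > m3.py <<'E'
exec(open("m.py").read().split('print("stake")')[0])
print("stake");reg(325,372,165,210,.077,.1,.086)
print("stopjaw");reg(355,378,175,212,.05,.075,.066)
E
python3 m3.py
```

```text
p [0.6318 0.1168 0.1393] rad 0.0508 th 0.816 Ft -7.53 Fr -4.97 Fz 13.54 w 0.2039740028659045 60.42439520359039 18.025
step 0.05
[-0.09, 0.06, 0.01] [-0.15, 0.14, 0.01] [-0.22, 0.21, 0.01] [-0.29, 0.28, 0.01] [-0.37, 0.34, 0.01] [-0.45, 0.4, 0.01] [-0.53, 0.46, 0.01] [-0.61, 0.52, 0.01] 
step 0.1
[-0.15, 0.14, 0.01] [-0.29, 0.28, 0.01] [-0.45, 0.4, 0.01] [-0.61, 0.52, 0.01] [-0.79, 0.61, 0.01] [-0.98, 0.68, 0.01] [-1.17, 0.74, 0.01] [-1.36, 0.78, 0.01] 
stake
n 162 z 0.0851 mean [ 0.5776 -0.0576] s -0.008875652305541193 0.03785258750183685 t 0.5619955118160666 0.5988555340613391
stopjaw
n 230 z 0.064 mean [ 0.5705 -0.1191] s -0.06803800197407141 -0.02488049833951384 t 0.5498343034726998 0.6113024354675111
```

View pics/v2.png

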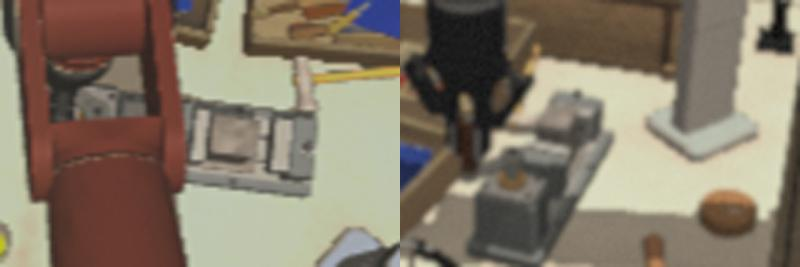

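The top view shows the jaw pushing the stake, still square, with about 16 mm (about 3 rad) left to the stop jaw. Idle force along the circle is about 7.5 N.

```bash
python3 wind.py .2 .597 .0798
```

```text
p [0.6329 0.1157 0.1394] rad 0.0508 th 0.786 Ft -2.49 Fr -4.05 Fz 11.23 w 0.20509121260532265 60.102378129959106 18.125
step 0.2
[-0.3, 0.27, 0.01] [-0.63, 0.5, 0.01] [-1.0, 0.66, 0.01] [-1.39, 0.74, 0.01] [-1.79, 0.74, 0.01] [-2.18, 0.66, 0.01] [-2.55, 0.51, 0.01] [-2.88, 0.29, 0.01]
```

>>> jog_arm --targets '[[[-0.3, 0.27, 0], [0, 0, 0], 10], [[-0.63, 0.5, 0], [0, 0, 0], 10], [[-1.0, 0.66, 0], [0, 0, 0], 10], [[-1.39, 0.74, 0], [0, 0, 0], 10], [[-1.79, 0.74, 0], [0, 0, 0], 10], [[-2.18, 0.66, 0], [0, 0, 0], 10], [[-2.55, 0.51, 0], [0, 0, 0], 10], [[-2.88, 0.29, 0], [0, 0, 0], 10]]'

```text
time: 19.12
tool_pos: [0.6334, 0.0455, 0.1395]
tool_rot: [-0.0, 0.748, 0.663, 0.003]
contact_force: [4.0, 6.4, 5.8]
gripper_width: 0.207
grasp_force: 59.7
```

```bash
python3 wind.py .1 .597 .0798
```

```text
p [0.6334 0.0455 0.1395] rad 0.0501 th -0.756 Ft -7.44 Fr -1.5 Fz 5.79 w 0.20713542834020227 59.74154055118561 19.125
step 0.1
[-0.15, -0.13, 0.02] [-0.3, -0.27, 0.02] [-0.42, -0.42, 0.02] [-0.53, -0.59, 0.01] [-0.63, -0.77, 0.01] [-0.7, -0.95, 0.01] [-0.76, -1.14, 0.01] [-0.79, -1.34, 0.01]
```

>>> jog_arm --targets '[[[-0.15, -0.13, 0], [0, 0, 0], 10], [[-0.3, -0.27, 0], [0, 0, 0], 10], [[-0.42, -0.42, 0], [0, 0, 0], 10], [[-0.53, -0.59, 0], [0, 0, 0], 10], [[-0.63, -0.77, 0], [0, 0, 0], 10], [[-0.7, -0.95, 0], [0, 0, 0], 10]]'

```text
time: 19.88
tool_pos: [0.608, 0.0312, 0.1395]
tool_rot: [0.0, 0.748, 0.663, 0.003]
contact_force: [6.5, 6.5, 5.1]
gripper_width: 0.206
grasp_force: 59.9
```

```bash
python3 wind.py .05 .597 .0798
```

```text
p [0.608  0.0312 0.1395] rad 0.0498 th -1.348 Ft -7.77 Fr -4.92 Fz 5.08 w 0.20639063947918268 59.853073954582214 19.875
step 0.05
[-0.04, -0.09, 0.02] [-0.06, -0.19, 0.02] [-0.09, -0.29, 0.02] [-0.1, -0.39, 0.02] [-0.11, -0.48, 0.02] [-0.12, -0.58, 0.01] [-0.12, -0.68, 0.01] [-0.12, -0.78, 0.01]
```

>>> jog_arm --targets '[[[-0.04, -0.09, 0], [0, 0, 0], 10], [[-0.06, -0.19, 0], [0, 0, 0], 10], [[-0.09, -0.29, 0], [0, 0, 0], 10], [[-0.1, -0.39, 0], [0, 0, 0], 10], [[-0.11, -0.48, 0], [0, 0, 0], 10], [[-0.12, -0.58, 0], [0, 0, 0], 10]]'

```text
time: 20.62
tool_pos: [0.5938, 0.0301, 0.1394]
tool_rot: [0.0, 0.748, 0.663, 0.004]
contact_force: [8.0, 7.5, 4.2]
gripper_width: 0.208
grasp_force: 59.8
```

```bash
python3 wind.py .05 .597 .0798
```

```text
p [0.5938 0.0301 0.1394] rad 0.0498 th -1.636 Ft -7.54 Fr -8.02 Fz 4.2 w 0.20833568424182208 59.808021783828735 20.625
step 0.05
[-0.01, -0.1, 0.02] [-0.01, -0.2, 0.02] [-0.0, -0.3, 0.02] [0.01, -0.4, 0.02] [0.03, -0.5, 0.01] [0.05, -0.59, 0.01] [0.07, -0.69, 0.01] [0.11, -0.79, 0.01]
```

>>> jog_arm --targets '[[[0.01, -0.1, 0], [0, 0, 0], 10], [[0.02, -0.2, 0], [0, 0, 0], 10], [[0.02, -0.3, 0], [0, 0, 0], 10], [[0.03, -0.4, 0], [0, 0, 0], 10], [[0.05, -0.5, 0], [0, 0, 0], 10]]'

```text
time: 21.25
tool_pos: [0.5819, 0.0325, 0.1394]
tool_rot: [0.001, 0.749, 0.663, 0.004]
contact_force: [10.2, 6.1, 3.0]
gripper_width: 0.203
grasp_force: 59.7
```

```bash
python3 wind.py .05 .597 .0798
```

```text
p [0.5819 0.0325 0.1394] rad 0.0497 th -1.879 Ft -7.9 Fr -8.87 Fz 3.0 w 0.2026946102585263 59.70064580440521 21.25
step 0.05
[0.01, -0.1, 0.02] [0.03, -0.2, 0.02] [0.07, -0.29, 0.02] [0.1, -0.39, 0.01] [0.14, -0.48, 0.01] [0.19, -0.57, 0.01] [0.23, -0.65, 0.01] [0.29, -0.74, 0.01]
```

>>> jog_arm --targets '[[[0.03, -0.1, 0], [0, 0, 0], 10], [[0.05, -0.19, 0], [0, 0, 0], 10], [[0.08, -0.28, 0], [0, 0, 0], 10]]'

```text
time: 21.62
tool_pos: [0.5755, 0.035, 0.1395]
tool_rot: [0.001, 0.749, 0.663, 0.004]
contact_force: [10.9, 5.4, 2.3]
gripper_width: 0.203
grasp_force: 59.6
```

```bash
python3 wind.py .05 .597 .0798
```

```text
p [0.5755 0.035  0.1395] rad 0.0497 th -2.019 Ft -7.52 Fr -9.6 Fz 2.28 w 0.20335499062995047 59.62188005447388 21.625
step 0.05
[0.02, -0.1, 0.02] [0.06, -0.19, 0.02] [0.11, -0.28, 0.02] [0.15, -0.37, 0.02] [0.21, -0.45, 0.02] [0.26, -0.54, 0.02] [0.32, -0.61, 0.01] [0.39, -0.69, 0.01]
```

>>> jog_arm --targets '[[[0.04, -0.08, 0], [0, 0, 0], 10], [[0.09, -0.16, 0], [0, 0, 0], 10], [[0.14, -0.25, 0], [0, 0, 0], 10], [[0.18, -0.34, 0], [0, 0, 0], 10]]'

```text
time: 22.12
tool_pos: [0.5677, 0.0397, 0.1394]
tool_rot: [0.002, 0.749, 0.663, 0.004]
contact_force: [11.1, 3.3, 1.5]
gripper_width: 0.205
grasp_force: 59.6
```

```bash
python3 wind.py .05 .597 .0798
```

```text
p [0.5677 0.0397 0.1394] rad 0.0497 th -2.203 Ft -6.96 Fr -9.21 Fz 1.52 w 0.2046599347872121 59.57524001598358 22.125
step 0.05
[0.04, -0.09, 0.02] [0.09, -0.18, 0.02] [0.15, -0.26, 0.02] [0.22, -0.33, 0.02] [0.28, -0.41, 0.01] [0.35, -0.48, 0.01] [0.43, -0.55, 0.01] [0.51, -0.61, 0.01]
```

Total about 11.94 rad, still idle. Continuing in small steps.

>>> jog_arm --targets '[[[0.06, -0.09, 0], [0, 0, 0], 10], [[0.12, -0.16, 0], [0, 0, 0], 10], [[0.18, -0.24, 0], [0, 0, 0], 10], [[0.25, -0.31, 0], [0, 0, 0], 10]]'

```text
time: 22.62
tool_pos: [0.5607, 0.046, 0.1394]
tool_rot: [0.003, 0.749, 0.663, 0.003]
contact_force: [9.8, -0.9, 1.4]
gripper_width: 0.208
grasp_force: 59.5
```

```bash
python3 wind.py .05 .597 .0798
```

```text
p [0.5607 0.046  0.1394] rad 0.0496 th -2.393 Ft -7.34 Fr -6.58 Fz 1.44 w 0.20823084184685872 59.53955054283142 22.625
step 0.05
[0.05, -0.09, 0.02] [0.12, -0.16, 0.02] [0.2, -0.22, 0.02] [0.27, -0.29, 0.01] [0.35, -0.35, 0.01] [0.44, -0.4, 0.01] [0.52, -0.46, 0.01] [0.61, -0.5, 0.01]
```

>>> jog_arm --targets '[[[0.06, -0.08, 0], [0, 0, 0], 10], [[0.13, -0.15, 0], [0, 0, 0], 10], [[0.21, -0.21, 0], [0, 0, 0], 10]]'

```text
time: 23.0
tool_pos: [0.5562, 0.0515, 0.1395]
tool_rot: [0.003, 0.749, 0.663, 0.003]
contact_force: [10.6, -1.3, 2.2]
gripper_width: 0.208
grasp_force: 59.5
```

```bash
python3 wind.py .05 .597 .0798
```

```text
p [0.5562 0.0515 0.1395] rad 0.0496 th -2.536 Ft -7.14 Fr -8.01 Fz 2.19 w 0.20765316189094193 59.5162957906723 23.0
step 0.05
[0.07, -0.08, 0.02] [0.15, -0.14, 0.02] [0.23, -0.19, 0.02] [0.31, -0.25, 0.02] [0.4, -0.29, 0.02] [0.49, -0.34, 0.02] [0.58, -0.38, 0.02] [0.68, -0.41, 0.02]
```

>>> jog_arm --targets '[[[0.08, -0.07, 0], [0, 0, 0], 10], [[0.16, -0.12, 0], [0, 0, 0], 10], [[0.24, -0.17, 0], [0, 0, 0], 10]]'

```text
time: 23.38
tool_pos: [0.5526, 0.0576, 0.1394]
tool_rot: [0.003, 0.749, 0.663, 0.002]
contact_force: [11.1, -3.2, 2.1]
gripper_width: 0.21
grasp_force: 59.5
```

```bash
python3 wind.py .05 .597 .0798
```

```text
p [0.5526 0.0576 0.1394] rad 0.0497 th -2.677 Ft -7.79 Fr -8.46 Fz 2.06 w 0.2099859017754578 59.538291692733765 23.375
step 0.05
[0.08, -0.06, 0.02] [0.16, -0.11, 0.02] [0.25, -0.16, 0.02] [0.35, -0.2, 0.01] [0.44, -0.23, 0.01] [0.53, -0.26, 0.01] [0.63, -0.29, 0.01] [0.73, -0.31, 0.01]
```

>>> jog_arm --targets '[[[0.09, -0.05, 0], [0, 0, 0], 10], [[0.17, -0.1, 0], [0, 0, 0], 10]]'

```text
time: 23.62
tool_pos: [0.5507, 0.0618, 0.1395]
tool_rot: [0.003, 0.749, 0.663, 0.002]
contact_force: [10.0, -3.6, 1.7]
gripper_width: 0.206
grasp_force: 59.6
```

```bash
python3 wind.py .05 .597 .0798; python3 m2.py; python3 m3.py
```

```text
p [0.5507 0.0618 0.1395] rad 0.0497 th -2.772 Ft -6.98 Fr -8.06 Fz 1.69 w 0.20639193258009214 59.551119804382324 23.625
step 0.05
[0.08, -0.06, 0.02] [0.17, -0.1, 0.02] [0.27, -0.13, 0.02] [0.36, -0.16, 0.02] [0.46, -0.19, 0.02] [0.56, -0.21, 0.02] [0.66, -0.23, 0.02] [0.76, -0.24, 0.02] 
stake
n 99 z 0.0853 mean [ 0.5741 -0.0841] s -0.026829940566899566 0.0019748134865269643 t 0.5619925425131308 0.5988441150894408
stopjaw
n 210 z 0.0639 mean [ 0.5694 -0.1199] s -0.06803800197407141 -0.012908848498052869 t 0.5502421995011432 0.6113024354675111
```

>>> jog_arm --targets '[[[0.1, -0.05, 0], [0, 0, 0], 10], [[0.18, -0.09, 0], [0, 0, 0], 10]]'

```text
time: 23.98
tool_pos: [0.5491, 0.0664, 0.1394]
tool_rot: [0.004, 0.749, 0.663, 0.002]
contact_force: [11.3, -4.2, 2.1]
gripper_width: 0.201
grasp_force: 59.5
```

```bash
python3 wind.py .05 .597 .0798
```

```text
p [0.5491 0.0664 0.1394] rad 0.0497 th -2.868 Ft -7.07 Fr -9.71 Fz 2.05 w 0.2014532519094143 59.52537775039673 23.975
step 0.05
[0.09, -0.05, 0.02] [0.18, -0.08, 0.02] [0.28, -0.1, 0.02] [0.38, -0.13, 0.02] [0.48, -0.14, 0.02] [0.58, -0.15, 0.01] [0.68, -0.16, 0.01] [0.78, -0.16, 0.01]
```

>>> jog_arm --targets '[[[0.1, -0.02, 0], [0, 0, 0], 10], [[0.2, -0.05, 0], [0, 0, 0], 10]]'

```text
time: 24.22
tool_pos: [0.548, 0.0711, 0.1394]
tool_rot: [0.004, 0.749, 0.663, 0.001]
contact_force: [7.7, -7.0, 2.8]
gripper_width: 0.202
grasp_force: 59.6
```

```bash
python3 wind.py .05 .597 .0798
```

```text
p [0.548  0.0711 0.1394] rad 0.0497 th -2.965 Ft -8.28 Fr -6.39 Fz 2.84 w 0.20233824241028653 59.550259709358215 24.225
step 0.05
[0.09, -0.04, 0.02] [0.19, -0.06, 0.02] [0.29, -0.08, 0.02] [0.39, -0.09, 0.02] [0.49, -0.1, 0.02] [0.59, -0.1, 0.01] [0.69, -0.1, 0.01] [0.79, -0.09, 0.01]
```

>>> jog_arm --targets '[[[0.1, -0.03, 0], [0, 0, 0], 10], [[0.2, -0.05, 0], [0, 0, 0], 10]]'

```text
time: 24.48
tool_pos: [0.5474, 0.0756, 0.1395]
tool_rot: [0.004, 0.749, 0.663, 0.001]
contact_force: [8.4, -9.0, 3.1]
gripper_width: 0.204
grasp_force: 59.6
```

```bash
python3 wind.py .05 .597 .0798
```

```text
p [0.5474 0.0756 0.1395] rad 0.0497 th -3.056 Ft -9.69 Fr -7.55 Fz 3.06 w 0.2038922067303429 59.57563519477844 24.475
step 0.05
[0.1, -0.03, 0.02] [0.2, -0.04, 0.02] [0.3, -0.05, 0.02] [0.39, -0.05, 0.02] [0.49, -0.05, 0.02] [0.59, -0.04, 0.02] [0.69, -0.03, 0.02] [0.79, -0.02, 0.01]
```

Tightening: +2.4 N over idle so far. One more 0.1 rad.

>>> jog_arm --targets '[[[0.1, -0.02, 0], [0, 0, 0], 10], [[0.2, -0.03, 0], [0, 0, 0], 10]]'

```text
time: 24.72
tool_pos: [0.5472, 0.08, 0.1394]
tool_rot: [0.004, 0.749, 0.663, 0.0]
contact_force: [7.8, -10.7, 4.2]
gripper_width: 0.208
grasp_force: 59.6
```

```bash
python3 wind.py .05 .597 .0798
```

```text
p [0.5472 0.08   0.1394] rad 0.0498 th 3.138 Ft -10.64 Fr -7.82 Fz 4.2 w 0.2081648455151538 59.59118664264679 24.725
step 0.05
[0.1, -0.02, 0.02] [0.2, -0.02, 0.01] [0.3, -0.02, 0.01] [0.4, -0.01, 0.01] [0.5, -0.0, 0.01] [0.6, 0.01, 0.01] [0.69, 0.03, 0.01] [0.79, 0.06, 0.01]
```

>>> jog_arm --targets '[[[0.12, -0.02, 0], [0, 0, 0], 10], [[0.12, -0.02, 0], [0, 0, 0], 10], [[0.12, -0.02, 0], [0, 0, 0], 10]]'

```text
time: 25.1
tool_pos: [0.5472, 0.083, 0.1394]
tool_rot: [0.005, 0.749, 0.663, 0.001]
contact_force: [8.6, -10.1, 3.6]
gripper_width: 0.204
grasp_force: 59.6
```

```bash
python3 wind.py .05 .597 .0798
```

```text
p [0.5472 0.083  0.1394] rad 0.0499 th 3.077 Ft -9.48 Fr -9.26 Fz 3.64 w 0.20362913549024056 59.597817063331604 25.1
step 0.05
[0.1, -0.01, 0.02] [0.2, -0.01, 0.02] [0.3, -0.0, 0.01] [0.4, 0.01, 0.01] [0.5, 0.03, 0.01] [0.59, 0.05, 0.01] [0.69, 0.08, 0.01] [0.79, 0.11, 0.01]
```

>>> jog_arm --targets '[[[0, 0, 0], [0, 0, 0], 60], [[0, 0, 0], [0, 0, 0], 60], [[0, 0, 0], [0, 0, 0], 60], [[0, 0, -1], [0, 0, 0], 60], [[0, 0, -3], [0, 0, 0], 60], [[0, 0, -5], [0, 0, 0], 60], [[3, 0, -5], [0, 0, 0], 60], [[5, 0, -5], [0, 0, 0], 60]]'

```text
time: 26.1
tool_pos: [0.5599, 0.2111, 0.2637]
tool_rot: [0.0, 0.749, 0.662, 0.001]
contact_force: [0.6, -0.2, -0.3]
gripper_width: 0.603
grasp_force: 0.0
```

>>> jog_arm --targets '[[[3, 0, 0], [0, 0, 0], 60], [[3, 0, 0], [0, 0, 0], 60], [[3, 0, 0], [0, 0, 0], 60]]'

```text
time: 26.48
tool_pos: [0.5682, 0.2849, 0.2618]
tool_rot: [-0.0, 0.748, 0.664, -0.001]
contact_force: [-0.1, -1.3, -0.2]
gripper_width: 0.6
grasp_force: 0.0
```

```bash
python3 m2.py; cat > m4.py <<'E'
exec(open("m.py").read().split('print("stake")')[0])
print(state()["contact_force"],state()["tool_pos"])
m=((Z>.076)&(Z<.1))[172:212,336:366];v,u=np.nonzero(m);Q=np.array([ray("top",a+336,b+172,.086)[:2] for a,b in zip(u,v)],np.float32);print(cv2.minAreaRect(Q*1000))
E
python3 m4.py
```

```text
[-0.6779 -0.5981 -0.1938] [0.5686 0.2833 0.2623]
((575.427734375, -76.0205078125), (46.778377532958984, 36.86006164550781), 82.87055969238281)
```

View pics/v2.png

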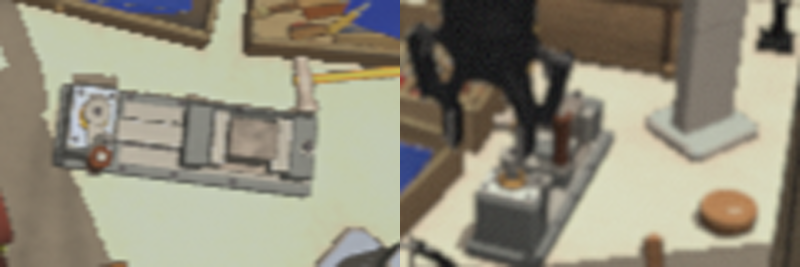

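The stake at (252,140) is square between both lips and upright, and the arm is clear. Handing in.

```bash
python3 -c "
from plant import *
print(job_done())"
```

```text
the job is handed in; nothing more can be done
None
```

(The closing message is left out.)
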